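# Shut the scanner lid, then hold the feeder cover up for roller cleaning

### The job

The scanner's glass has just been wiped and its lid still stands part open; now its feeder rollers are to be cleaned. Lower the lid gently and press it lightly until you feel it stop on the scanner body, then lift the document feeder's cover on top of it, which has a tab for the fingers, alone, until the tab is about 10 cm higher, leaving the lid below it shut. Finish while holding the cover up like that in the fingers, so that a colleague can reach the rollers, and leave the things around the scanner where they are.

Things in the scene. Friction and masses are not known exactly. Their poses are not given: they have to be found in the camera images.
- scanner: Fixed off-white A4 flatbed scanner, 300 mm deep (x), 430 mm wide (y), body 62 mm high, 150 mm high over the shut feeder. Origin: centre of its underside, on the desk. x points from its front (lip and keys, robot's side) to its rear, y to its left, where the feeder sits, z up. Offsets below are (x, y, z) in mm in this frame with both lids shut.
- lid_hinge (a point): On the axis of the big lid's hinge at the scanner's rear, at (135, 0, 64); the axis runs along the scanner's y.
- lid_lip (a point): Middle of the top of the lip on the big lid's front edge, moving with the lid; at (-160, -50, 82) when shut. The lip is 140 mm wide (y), 12 mm thick, juts 20 mm out of the lid's edge and lies 2 mm below the lid's top. Pushed down, it shuts the lid. The feeder housing starts 40 mm behind it and 115 mm to its +y side, the feed tray 40 mm behind it.
- scanner_lid (a joint): Angle of the big lid, which carries the feeder: 0 = shut on a hard stop, grows as its front edge rises about lid_hinge, 0.95 = fully open; starts at 0.4 to 0.75 rad. A stiff balanced hinge holds it at any angle, also slightly ajar, until it is pushed: 1 to 4 N down at the lip shuts it, 2 to 4 N up at the lip would open it.
- cover_hinge (a point): On the feeder cover's hinge axis, at (3, 188, 134), moving with the big lid; the axis runs along the scanner's x. The cover is a plate 249 mm (x) by 122 mm (y), 12 mm thick, on top of the feeder housing; its free edge is at y = 62.
- cover_tab (a point): Centre of the gripping part of the feeder cover's tab, moving with the cover; at (3, 36, 142) with both shut. The tab is a flat block 36 mm wide (x) and 10 mm thick that juts 40 mm out of the cover's free edge towards the scanner's -y, to y = 22. Pinch it from above across its 36 mm width. The sloping feed tray lies 29 to 35 mm below its underside.
- feeder_cover (a joint): Angle of the feeder cover: 0 = shut, grows as the tab rises on its arc about cover_hinge (moving to the scanner's +y as it climbs), 1.2 = stop. The cover weighs 0.2 to 0.31 kg, is lifted by 1 to 2 N at the tab and falls shut when let go. A tab pinched across its width can turn between upright fingers as the cover swings.
- stapler: Bystander: black desk stapler, 130 x 34 x 47 mm, in front of the scanner to the right. Origin: centre of its underside, long axis x.
- twine_reel: Bystander: dark purple reel of twine standing on end, 68 mm across, 72 mm high, to the right of the scanner. Origin: centre of its underside.
- pen_pot: Bystander: black pen pot, 76 mm across, 95 mm high (pens to 165 mm), to the left of the scanner. Origin: centre of its underside.
- rubber_stamp: Bystander: rubber stamp with a turned wooden handle, foot 47 x 24 mm, 74 mm high, in front of the scanner to the left. Origin: centre of its underside.

How it is judged:
On the way, in this order (a step that is already met when the one before it is completed fails the run):
1. the lid is shut and pressed on its stop by the fingers (value of joint scanner_lid below 0.012 rad and contact force between the fingers and scanner_lid above 3 N), for 0.1 s.
2. the feeder cover is lifted, the lid still shut (value of joint feeder_cover above 0.55 rad and value of joint scanner_lid below 0.02 rad), for 0.2 s.
At the end, for the whole second after the job is handed in: The big lid is shut (within 0.02 rad), the feeder cover is held still by the fingers at more than 0.55 rad (tab about 8 cm or more above its shut height), and the bystanders are within 30 mm of where they stood (all of step 2 and velocity of joint feeder_cover between -0.1 and 0.1 rad/s and contact force between the fingers and feeder_cover above 0.5 N and distance of each of stapler, twine_reel, pen_pot, rubber_stamp from where it was at the start of the episode below 0.03 m); the arm keeps its last pose, push and grip.
It fails at once if the feeder cover is raised while the big lid is not shut, or the lid is lifted along with it (value of joint feeder_cover above 0.12 rad and value of joint scanner_lid above 0.03 rad).
It fails at once if the lid is slammed (velocity of joint scanner_lid below -1.2 rad/s).
It fails at once if the lid is pressed hard (contact force between the fingers and scanner_lid_c0 above 40 N or contact force between the fingers and scanner_lid_c1 above 40 N or contact force between the fingers and scanner_lid_c2 above 40 N).
It fails at once if a bystander is disturbed (distance of any of stapler, twine_reel, pen_pot, rubber_stamp from where it was at the start of the episode above 0.03 m).
It also fails if it takes over 48 s, if anything falls off the work surface, if the arm or the gripper's body presses on something with over 40 N, if the wrist force passes 120 N, or if a joint passes its speed limit or range.

### The arm

A 6-joint arm with a two-finger parallel gripper is mounted at the origin on the work surface. World frame = base frame: x ahead of the robot, y to its left, z up, the work surface at z = 0. Lengths are in m, angles in rad, forces in N, time in s.
With the tool pointing down it reaches from about 0.375 to 0.925 m from the base axis. Payload 5.7 kg.
Tool frame: the origin (TCP) lies between the finger pads; the fingertips stand 14 mm ahead of it and the grasp point (between the pads) lies 5 mm behind it; y points along the fingers, x is the direction in which the jaws open and shut, and the axes are right-handed (so a half turn about y gives the same grasp; the last joint's range is limited). The gripper opens to 85 mm and grips with 20 to 120 N. Pads are 22 mm wide; open, the fingers measure 114 mm over their backs; the gripper's body (76 mm by 85 mm) begins 54 mm behind the grasp point. The pads swing forward as they close: fully open they stand 13 mm farther back than shut.
Start: joints at [-1.304, 0.359, 1.51, -0, 1.272, -0.115], TCP at [0.224, -0.557, 0.245] pointing down, gripper open.
Joint ranges: [-2.97, 2.97], [-1.01, 2.36], [0.21, 2.38], [-0.96, 4.11], [0.2, 2.71], [-2.98, 2.98]. Speed limits (rad/s): [2.39, 2.39, 3.14, 3.14, 3.14, 3.14].

### API

Orientations are given as a unit quaternion [x, y, z, w].
In Python, from station import bot, imaging, workorder gives the robot as it stands.
- The arm moves only by the tool carry_out, never from a script. Its argument "increments" is a list that holds one entry, the list of rows, each a list of 5 numbers: the opening, from -1 (shut) to 1 (fully open), then the shift along the world's x, y, z in units of 25 mm (1.0 is 25 mm), then the turn about the world's z in rad. In form: [[[claw, dx, dy, dz, twist], ...]]. A call has exactly 8 rows; each row is the pose to reach, as a shift and turn from the pose commanded when the call began; what a row does not reach only later rows make up. A row lasts 1/10 s, in which the tool goes at most 50 mm and 8.59 degrees, less where a joint would pass 70% of its speed; a pose out of reach is approached as far as the arm can. A call with a gripper value outside its range is refused whole. The fingers move at their own pace and stop on an object; the grip force is fixed at half the most. Time passes only in rows, so rows that repeat a pose let the fingers close, or fill a call up. It gives the time, the measured TCP pose, the force and the opening at its end, in the units of the state.
- bot.get_obs(): the state, without advancing time (a new reading comes with each control period).
- imaging.get_image(name): name is "scene" or "side" or "wrist"; returns the picture (384x512x3 uint8, red, green, blue); there is no depth.
- imaging.camera_info(name): a dict with "mtx" (3x3 intrinsics, pixels), "distortion" ([k1, k2, p1, p2, k3] as OpenCV has them; the pictures are not rectified), "world_from_camera" (4x4, takes a point from camera to world coordinates); the wrist camera has in their place "T_tool_cam" (4x4, takes a point from camera to tool coordinates, whose origin is the TCP and whose axes are the tool frame's). Camera axes: x right, y down, z forward; pixel columns grow to the right and rows downward; lengths in m; the calibration is good to about 2 mm. A picture is of the moment at which its call begins: read the wrist's pose just before it. camera_info takes no time and is no camera call.
- workorder.job_done(): hands the job in, once; it reports no verdict.
The state is a dict: "t": time; "q": joint angles; "dq": joint speeds; "tau": joint torques, N m; "tcp_pos": TCP position; "tool_rot": TCP orientation; "wrist_force": force on the tool from outside, world axes, zero at the start; "ft_torque": the same for the moment, N m; "finger_gap": finger opening in m.
Only numpy, scipy, OpenCV 4.12 (cv2) and the standard library are available. Lean on these libraries where they do the work, as an engineer would, in place of code of your own. Each camera call takes 0.05 s, during which the arm holds its last target. There are 200 camera calls.

## Working session

There is one attempt and no reset: what is moved stays moved. The work goes in short steps, Python scripts to look and compute and a tool call to move; the robot and the scene stay as the last step left them, time stands still between calls to the robot, and variables do not carry over. Pictures are saved under pics/ and viewed, about 8 in all and at most 12, crops included, and the job is handed in when it is done.

Besides the shell and the picture viewer there is one more tool, called after "Emit:" as a command line: name --argument value ..., lists and objects as JSON in quotes. carry_out: Moves the arm, as the interface text tells. Its arguments: {"type":"object","properties":{"increments":{"type":"array"}},"required":["increments"]}

```bash
ls; mkdir -p pics; python3 - <<'E'
from station import bot, imaging
import cv2, numpy as np
np.set_printoptions(precision=4,suppress=True)
o=bot.get_obs(); print(o)
for n in ["scene","side"]:
    cv2.imwrite(f"pics/{n}0.png",imaging.get_image(n)[:,:,::-1])
    print(n,imaging.camera_info(n))
print(imaging.camera_info("wrist"))
E
```

```text
pics
{'t': 0.0, 'q': array([-1.3041,  0.3595,  1.5115,  0.    ,  1.2725, -0.1151]), 'dq': array([0.0006, 0.001 , 0.0002, 0.0001, 0.0008, 0.0008]), 'tau': array([ -0.0008, -52.763 , -27.8623,  -0.0002,   0.0134,   0.    ]), 'tcp_pos': array([ 0.2233, -0.5562,  0.2444]), 'tool_rot': array([-0.5853,  0.3966, -0.3956,  0.5862]), 'wrist_force': array([ 0.1737, -0.7007,  0.588 ]), 'ft_torque': array([-0.0238,  0.0034,  0.0295]), 'finger_gap': 0.08540836994085267}
scene {'mtx': array([[451.4166,   0.    , 264.209 ],
       [  0.    , 451.4166, 197.2855],
       [  0.    ,   0.    ,   1.    ]]), 'distortion': array([-0.1707,  0.    ,  0.    ,  0.    ,  0.    ]), 'world_from_camera': array([[ 0.0925,  0.8492, -0.5199,  1.2437],
       [ 0.9956, -0.085 ,  0.0383, -0.0085],
       [-0.0116, -0.5212, -0.8533,  1.2222],
       [ 0.    ,  0.    ,  0.    ,  1.    ]])}
side {'mtx': array([[370.8558,   0.    , 256.6326],
       [  0.    , 370.8558, 189.9871],
       [  0.    ,   0.    ,   1.    ]]), 'distortion': array([-0.0242,  0.    ,  0.    ,  0.    ,  0.    ]), 'world_from_camera': array([[-1.    ,  0.0026, -0.0059,  0.5509],
       [ 0.0062,  0.6404, -0.768 ,  0.7488],
       [ 0.0018, -0.7681, -0.6404,  0.6876],
       [ 0.    ,  0.    ,  0.    ,  1.    ]])}
{'mtx': array([[299.9633,   0.    , 254.241 ],
       [  0.    , 299.9633, 194.2771],
       [  0.    ,   0.    ,   1.    ]]), 'distortion': array([-0.07,  0.  ,  0.  ,  0.  ,  0.  ]), 'T_tool_cam': array([[ 1.    ,  0.0003, -0.0002,  0.0003],
       [ 0.0002, -0.3134,  0.9496, -0.128 ],
       [ 0.0002, -0.9496, -0.3134,  0.0815],
       [ 0.    ,  0.    ,  0.    ,  1.    ]])}
```

View pics/scene0.png

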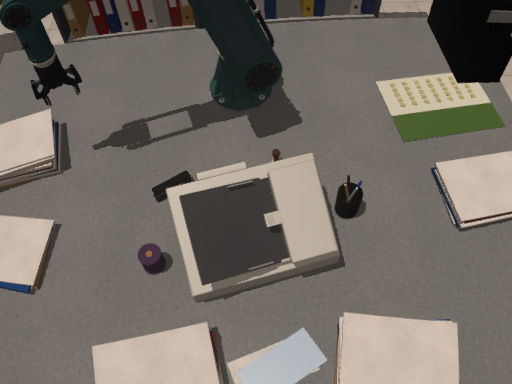

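View pics/side0.png

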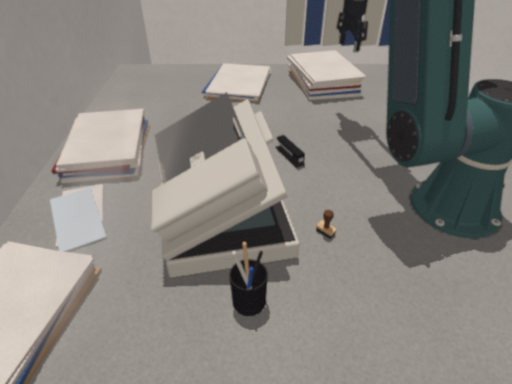

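The scene camera shows the scanner yawed by about 14°. Its rear bottom edge runs from about (195,300) to (339,264), the lip is near (222,171) and the tab near (272,219). The side view shows the body's left face, with bottom corners near (172,268) and (297,255), and the lid half open. I'll enlarge both for accurate corners.

```bash
python3 - <<'E'
import cv2
a=cv2.imread('pics/scene0.png')[145:310,150:370]; cv2.imwrite('pics/c1.png',cv2.resize(a,None,fx=3.6,fy=3.6,interpolation=cv2.INTER_CUBIC))
a=cv2.imread('pics/side0.png')[90:280,145:345]; cv2.imwrite('pics/c2.png',cv2.resize(a,None,fx=3,fy=3,interpolation=cv2.INTER_CUBIC))
E
```

```text
(no output)
```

View pics/c1.png

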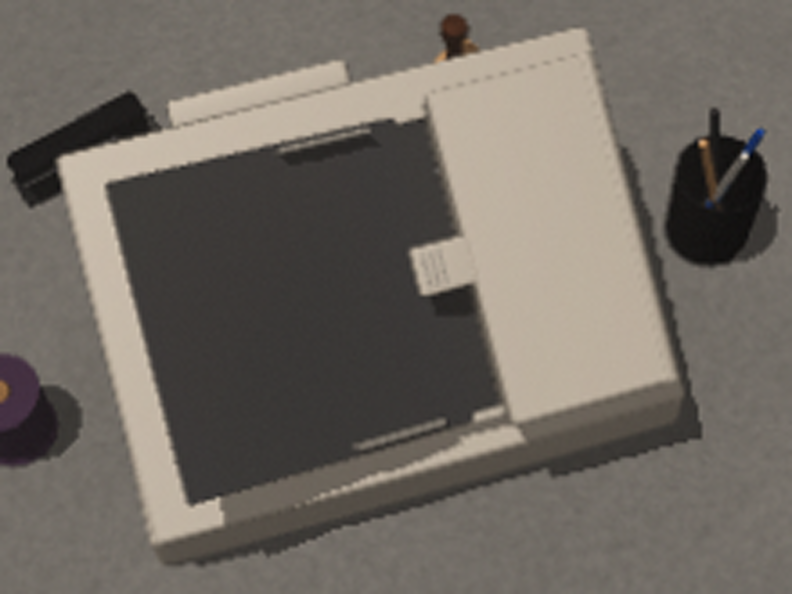

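View pics/c2.png

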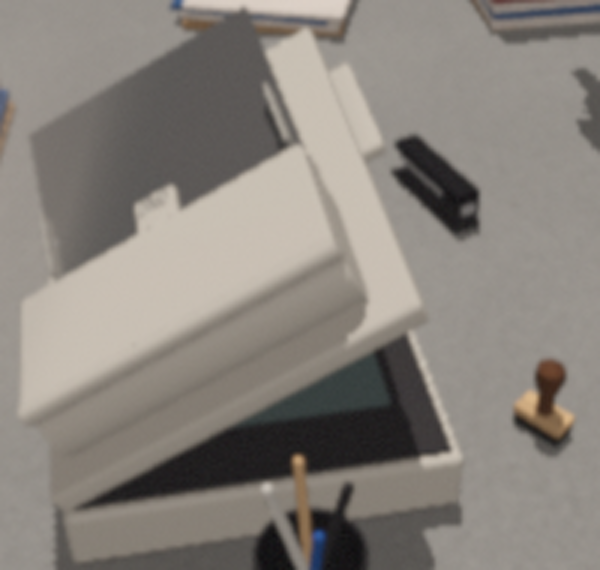

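Scene crop: the lip's front corners are at full-image (197,173) and (246,162.5), and the tab is at about (272,219). Side crop: the body's left bottom corners are at (171.5,276.5) and (298.5,256.5), and the lip's left end is near (272,137).

```bash
cat > geo.py <<'E'
import cv2, numpy as np
from station import bot, imaging
np.set_printoptions(precision=4,suppress=True)
def ray(n,uv):
    c=imaging.camera_info(n); T=c['world_from_camera']
    p=cv2.undistortPoints(np.array([[uv]],float),c['mtx'],c['distortion'])[0,0]
    return T[:3,3], T[:3,:3]@np.array([p[0],p[1],1])
def plane(n,uv,z):
    o,d=ray(n,uv); return o+d*(z-o[2])/d[2]
def tri(u1,u2):
    o,d=ray('scene',u1); p,e=ray('side',u2)
    s=np.linalg.lstsq(np.c_[d,-e],p-o,rcond=None)[0]
    a,b=o+s[0]*d,p+s[1]*e; return (a+b)/2, np.linalg.norm(a-b)
C1=lambda u,v:(150+u/3.6-.36,145+v/3.6-.36)
C2=lambda u,v:(145+u/3-.33,90+v/3-.33)
E
cat > m1.py <<'E'
from geo import *
RR=plane('scene',C1(172,562),0); RL=plane('side',C2(80,560),0); FL=plane('side',C2(460,500),0)
FLt=plane('side',C2(462,462),.062); RLt=plane('side',C2(66,514),.062)
print('RR',RR,'RL',RL,'FL',FL,'FLt',FLt,'RLt',RLt)
print('depth',np.linalg.norm(FL-RL),np.linalg.norm(FLt-RLt),'width',np.linalg.norm(RR-RL))
for n,a,b in [('a',RL,FL),('at',RLt,FLt)]: print(n,np.degrees(np.arctan2(*(a-b)[1::-1])))
print('w',np.degrees(np.arctan2(*(RL-RR)[1::-1]))-90)
P=dict(lipL=tri(C1(345,63),C2(382,142)),lipR=tri(C1(170,102),C2(345,65)),
 lidFL=tri(C1(588,30),C2(420,308)),lidFR=tri(C1(60,157),C2(270,45)),tabA=tri(C1(410,248),C2(135,200)),tabB=tri(C1(424,297),C2(135,200)))
for k,v in P.items(): print(k,*v)
L=P['lipL'][0]-P['lipR'][0]; print('lip w',np.linalg.norm(L),np.degrees(np.arctan2(*L[1::-1]))-90)
E
python3 m1.py
```

```text
RR [ 0.8207 -0.1726  0.    ] RL [0.7398 0.229  0.    ] FL [0.4474 0.1718 0.    ] FLt [0.4519 0.1872 0.062 ] RLt [0.7396 0.2356 0.062 ]
depth 0.2979805495784665 0.29177232104408624 width 0.4097350323808434
a 11.06852609326499
at 9.54550529229203
w 11.38768401499668
lipL [ 0.5116 -0.005   0.2197] 0.006688698887554763
lipR [ 0.5369 -0.1381  0.219 ] 0.0008588868353386903
lidFL [0.4927 0.1858 0.2099] 0.005036180202375653
lidFR [ 0.5934 -0.2142  0.2127] 0.033949378681177034
tabA [0.6885 0.0372 0.207 ] 0.028676852344979405
tabB [0.7041 0.0363 0.1937] 0.006278034783475473
lip w 0.13541374178200893 10.773803368105163
```

Lip width measures 135 mm (given 140) and depth 298 mm (given 300). Yaw comes out at about 11°, the origin near (0.635, 0.0), the lip top at about z = 0.22 and the lid at about 0.47 rad, so the numbers agree. Next I'll move above the lip with the fingers shut.

Emit:
carry_out --increments '[[[-1,1,1.7,1.5,0.1],[-1,12.3,19.3,2.4,1.38],[-1,12.3,19.3,2.4,1.38],[-1,12.3,19.3,2.4,1.38],[-1,12.3,19.3,2.4,1.38],[-1,12.3,19.3,2.4,1.38],[-1,12.3,19.3,2.4,1.38],[-1,12.3,19.3,2.4,1.38]]]'

```text
t: 0.9
tcp_pos: [0.4328, -0.2263, 0.295]
tool_rot: [-0.707, 0.012, -0.012, 0.707]
wrist_force: [1.0, -1.2, 0.1]
finger_gap: -0.0001
```

Emit:
carry_out --increments '[[[-1,1,1.7,0,0.08],[-1,2,3.4,0,0.1],[-1,3,4.8,0,0.1],[-1,3,4.8,0,0.1],[-1,3,4.8,0,0.1],[-1,3,4.8,0,0.1],[-1,3,4.8,0,0.1],[-1,3,4.8,0,0.1]]]'

```text
t: 1.7
tcp_pos: [0.5067, -0.1094, 0.295]
tool_rot: [0.707, 0.021, -0.021, -0.707]
wrist_force: [0.4, 0.3, -0.3]
finger_gap: -0.0002
```

```bash
python3 - <<'E'
from geo import *
from scipy.spatial.transform import Rotation as R
o=bot.get_obs(); M=R.from_quat(o['tool_rot']).as_matrix(); print(o['t'],o['tcp_pos'],np.degrees(np.arctan2(M[1,0],M[0,0])),M[:,1],o['wrist_force'])
a=imaging.get_image('side')[90:280,145:345,::-1]; b=imaging.get_image('scene')[145:310,150:370,::-1]
a=cv2.resize(a,(400,380),interpolation=cv2.INTER_CUBIC);b=cv2.resize(b,(400,300),interpolation=cv2.INTER_CUBIC)
b=cv2.copyMakeBorder(b,0,80,0,0,cv2.BORDER_CONSTANT); cv2.imwrite('pics/p1.png',np.hstack([a,b]))
E
```

```text
1.7 [ 0.5067 -0.1094  0.295 ] 3.3800311097536073 [-0.0003 -0.     -1.    ] [ 0.3703  0.3055 -0.3068]
```

View pics/p1.png

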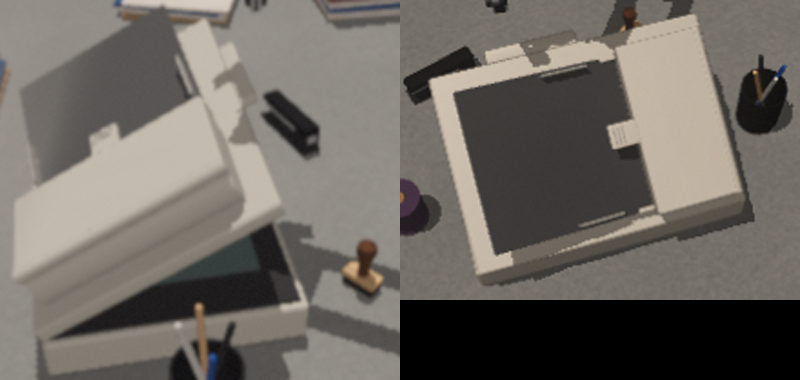

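The gripper sits just in front of and above the lip. In this crop the tip is around (497,5), which matches the projected TCP, and nothing has been disturbed. Next: position over the lip and descend to just above it.

Emit:
carry_out --increments '[[[-1,0.5,0.8,0,0.06],[-1,0.9,1.5,-0.4,0.13],[-1,0.9,1.5,-0.8,0.13],[-1,0.9,1.5,-1.2,0.13],[-1,0.9,1.5,-1.6,0.13],[-1,0.9,1.5,-1.9,0.13],[-1,0.9,1.5,-1.9,0.13],[-1,0.9,1.5,-1.9,0.13]]]'

```text
t: 2.6
tcp_pos: [0.5297, -0.0711, 0.2475]
tool_rot: [-0.704, -0.067, 0.067, 0.704]
wrist_force: [0.1, -0.3, -0.5]
finger_gap: 0.0002
```

Emit:
carry_out --increments '[[[-1,0,0,-0.35,0],[-1,0,0,-0.7,0],[-1,-0.15,0,-1.0,0],[-1,-0.3,-0.05,-1.3,0],[-1,-0.45,-0.1,-1.6,0],[-1,-0.6,-0.13,-1.95,0],[-1,-0.75,-0.16,-2.3,0],[-1,-0.9,-0.2,-2.6,0]]]'

```text
t: 3.4
tcp_pos: [0.5068, -0.0758, 0.1817]
tool_rot: [-0.704, -0.067, 0.068, 0.704]
wrist_force: [2.5, 0.8, 0.8]
finger_gap: -0.0001
```

```bash
python3 - <<'E'
from geo import *
o=bot.get_obs(); print(o['t'],o['tcp_pos'],o['wrist_force'],o['ft_torque'])
a=imaging.get_image('side')[60:280,145:365,::-1]
cv2.imwrite('pics/p2.png',cv2.resize(a,(560,560),interpolation=cv2.INTER_CUBIC))
E
```

```text
3.4 [ 0.5068 -0.0758  0.1817] [2.5055 0.8452 0.8178] [ 0.1247 -0.327  -0.007 ]
```

View pics/p2.png

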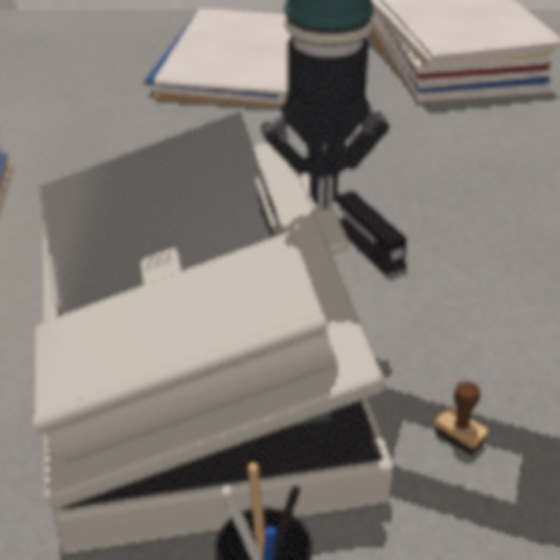

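The fingers are on the lip (image ~(325,205)) and the lid is closing smoothly. I'll carry on along the arc.

Emit:
carry_out --increments '[[[-1,-0.15,-0.03,-0.4,0],[-1,-0.28,-0.06,-0.8,0],[-1,-0.38,-0.08,-1.2,0],[-1,-0.5,-0.1,-1.6,0],[-1,-0.57,-0.11,-2.0,0],[-1,-0.63,-0.12,-2.4,0],[-1,-0.69,-0.13,-2.75,0],[-1,-0.73,-0.14,-3.0,0]]]'

```text
t: 4.25
tcp_pos: [0.4888, -0.0792, 0.1066]
tool_rot: [-0.704, -0.067, 0.068, 0.704]
wrist_force: [1.2, -0.1, 1.2]
finger_gap: -0.0003
```

Emit:
carry_out --increments '[[[-1,0,0,-0.08,0],[-1,0,0,-0.16,0],[-1,0,0,-0.24,0],[-1,0,0,-0.3,0],[-1,0,0,-0.36,0],[-1,0,0,-0.4,0],[-1,0,0,-0.44,0],[-1,0,0,-0.48,0]]]'

```text
t: 5.05
tcp_pos: [0.4891, -0.0793, 0.0956]
tool_rot: [0.704, 0.067, -0.067, -0.704]
wrist_force: [-2.9, 0.2, 8.4]
finger_gap: -0.0
```

The force rose to 8.4 N at z = 0.0956, against 0.096 predicted, so the lid is on its stop. I'll hold with slightly more press, then check that the force stays.

Emit:
carry_out --increments '[[[-1,0,0,-0.02,0],[-1,0,0,-0.04,0],[-1,0,0,-0.04,0],[-1,0,0,-0.04,0],[-1,0,0,-0.04,0],[-1,0,0,-0.04,0],[-1,0,0,-0.04,0],[-1,0,0,-0.04,0]]]'

```text
t: 5.85
tcp_pos: [0.4891, -0.0793, 0.0953]
tool_rot: [0.704, 0.067, -0.067, -0.704]
wrist_force: [-3.5, 1.8, 9.8]
finger_gap: -0.0003
```

Steady at 9.8 N with the lid on its stop. Now I'll rise, open and move above the predicted tab position (0.632, 0.036).

Emit:
carry_out --increments '[[[-1,0,0,0.8,0],[-1,0,0,2.4,0],[-1,0,0,4.2,0],[-1,0,0,6,0],[-1,1.3,1,7.2,0],[0.6,3.0,2.4,7.2,0],[1,4.7,3.8,7.2,0],[1,5.7,4.6,7.2,0]]]'

```text
t: 6.65
tcp_pos: [0.6337, 0.0374, 0.2751]
tool_rot: [-0.704, -0.068, 0.067, 0.704]
wrist_force: [0.7, 0.0, 0.2]
finger_gap: 0.0433
```

Emit:
carry_out --increments '[[[1,0,0,0,0],[1,0,0,0,0],[1,0,0,0,0],[1,0,0,0,0],[1,0,0,0,0],[1,0,0,0,0],[1,0,0,0,0],[1,0,0,0,0]]]'

```text
t: 7.45
tcp_pos: [0.6315, 0.0355, 0.2747]
tool_rot: [0.704, 0.067, -0.067, -0.704]
wrist_force: [-1.0, -0.6, -0.7]
finger_gap: 0.0855
```

```bash
python3 - <<'E'
from geo import *
o=bot.get_obs(); print(o['t'],o['tcp_pos'],o['tool_rot'],o['wrist_force'],o['finger_gap'])
np.savez('w1',p=o['tcp_pos'],q=o['tool_rot'])
I={n:imaging.get_image(n)[:,:,::-1].copy() for n in ['wrist','side','scene']}
for n in I: cv2.imwrite(f'pics/{n}3.png',I[n])
a=cv2.resize(I['side'][110:280,145:345],(400,340),interpolation=cv2.INTER_CUBIC)
b=I['wrist'][:340,56:456]
cv2.imwrite('pics/p3.png',np.hstack([b,a]))
E
```

```text
7.45 [0.6315 0.0355 0.2747] [ 0.7039  0.0673 -0.0673 -0.7039] [-0.9614 -0.5541 -0.7128] 0.08554834042095588
```

View pics/p3.png

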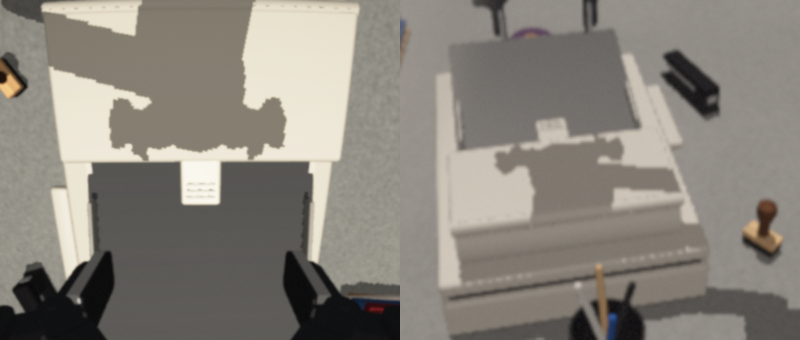

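The lid is shut. In the wrist picture the tab spans columns 182–220 and rows 161–205 (add 56 to the column for the full image). Casting those rays onto z = 0.147:

```bash
python3 - <<'E'
from geo import *
from scipy.spatial.transform import Rotation as R
d=np.load('w1.npz'); c=imaging.camera_info('wrist'); T=c['T_tool_cam']; M=R.from_quat(d['q']).as_matrix()
def pl(u,v,z):
    p=cv2.undistortPoints(np.array([[[u,v]]],float),c['mtx'],c['distortion'])[0,0]
    dd=M@T[:3,:3]@[p[0],p[1],1]; o=d['p']+M@T[:3,3]; return o+dd*(z-o[2])/dd[2]
g=cv2.imread('pics/wrist3.png',0); print('row190',np.where(g[190,200:320]>140)[0][[0,-1]]+200,'col257',np.where(g[140:230,257]>140)[0][[0,-1]]+140)
A,B,C,D=[pl(u,v,.147) for u,v in [(237.5,205),(276.5,205),(237,162),(276,162)]]
print(A,B,C,D,np.linalg.norm(A-B),np.linalg.norm(A-C),np.degrees(np.arctan2(*(B-A)[1::-1])))
E1,E2=pl(56+64,161,.15),pl(56+340,160,.15); print(E1,E2,np.linalg.norm(E1-E2),np.degrees(np.arctan2(*(E2-E1)[1::-1])))
yh=np.array([-np.sin(.195),np.cos(.195),0]); print('grasp',(A+B)/2+.014*yh)
E
```

```text
row190 [237 276] col257 [151 204]
[0.6203 0.0189 0.147 ] [0.6551 0.0256 0.147 ] [0.613  0.0579 0.147 ] [0.6462 0.0644 0.147 ] 0.035445733233738966 0.039763326139874225 10.911462925799812
[0.5129 0.0406 0.15  ] [0.7482 0.087  0.15  ] 0.23983684692516077 11.147670980634034
grasp [0.635  0.0359 0.147 ]
```

The tab measures 35.4 × 39.8 mm (given 36 × 40), yaw is 11°, and the grasp centre is (0.635, 0.036), matching the prediction. I'll descend with the fingers open, then pinch.

Emit:
carry_out --increments '[[[1,0.14,0.02,-1,0],[1,0.14,0.02,-2.2,0],[1,0.14,0.02,-3.4,0],[1,0.14,0.02,-4.4,0],[1,0.14,0.02,-5,0],[1,0.14,0.02,-5.5,0],[1,0.14,0.02,-5.5,0],[1,0.14,0.02,-5.5,0]]]'

```text
t: 8.4
tcp_pos: [0.6354, 0.0362, 0.1374]
tool_rot: [0.704, 0.068, -0.067, -0.704]
wrist_force: [0.7, 0.1, -0.2]
finger_gap: 0.0857
```

Emit:
carry_out --increments '[[[0.5,0,0,0,0],[0.1,0,0,0,0],[-0.2,0,0,0,0],[-1,0,0,0,0],[-1,0,0,0,0],[-1,0,0,0,0],[-1,0,0,0,0],[-1,0,0,0,0]]]'

```text
t: 9.2
tcp_pos: [0.6334, 0.0359, 0.138]
tool_rot: [0.704, 0.066, -0.069, -0.704]
wrist_force: [-5.8, -1.0, 8.1]
finger_gap: 0.0347
```

The tab is held at a 35 mm gap. I'll lift along the arc in half steps.

Emit:
carry_out --increments '[[[-1,0,0.02,0.3,0],[-1,-0.01,0.06,0.6,0],[-1,-0.02,0.12,0.9,0],[-1,-0.035,0.18,1.2,0],[-1,-0.05,0.27,1.49,0],[-1,-0.07,0.36,1.78,0],[-1,-0.09,0.47,2.06,0],[-1,-0.115,0.59,2.34,0]]]'

```text
t: 10.0
tcp_pos: [0.6325, 0.0518, 0.1962]
tool_rot: [-0.704, -0.068, 0.067, 0.704]
wrist_force: [-0.5, 3.4, -6.3]
finger_gap: 0.0347
```

Emit:
carry_out --increments '[[[-1,-0.025,0.14,0.27,0],[-1,-0.055,0.29,0.54,0],[-1,-0.085,0.46,0.8,0],[-1,-0.12,0.63,1.04,0],[-1,-0.155,0.81,1.28,0],[-1,-0.2,1.01,1.5,0],[-1,-0.22,1.14,1.63,0],[-1,-0.22,1.14,1.63,0]]]'

```text
t: 10.8
tcp_pos: [0.6275, 0.0802, 0.2371]
tool_rot: [-0.704, -0.068, 0.067, 0.704]
wrist_force: [3.3, 3.5, -6.8]
finger_gap: 0.0349
```

Emit:
carry_out --increments '[[[-1,0,0,0,0],[-1,0,0,0,0],[-1,0,0,0,0],[-1,0,0,0,0],[-1,0,0,0,0],[-1,0,0,0,0],[-1,0,0,0,0],[-1,0,0,0,0]]]'

```text
t: 11.6
tcp_pos: [0.6276, 0.0798, 0.2366]
tool_rot: [-0.704, -0.068, 0.067, 0.704]
wrist_force: [3.4, 5.0, -6.5]
finger_gap: 0.0347
```

```bash
python3 - <<'E'
from geo import *
o=bot.get_obs(); print(o['t'],o['tcp_pos'],o['wrist_force'],o['finger_gap'],abs(o['dq']).max())
I={n:imaging.get_image(n)[:,:,::-1].copy() for n in ['wrist','side','scene']}
a=cv2.resize(I['side'][60:300,145:385],(400,400),interpolation=cv2.INTER_CUBIC)
b=cv2.resize(I['scene'][100:310,140:370],(400,365),interpolation=cv2.INTER_CUBIC);b=cv2.copyMakeBorder(b,0,35,0,0,cv2.BORDER_CONSTANT)
cv2.imwrite('pics/p4.png',np.hstack([b,a]))
E
```

```text
11.6 [0.6276 0.0798 0.2366] [ 3.4211  5.0303 -6.509 ] 0.03467331447420533 0.001624703040511852
```

View pics/p4.png

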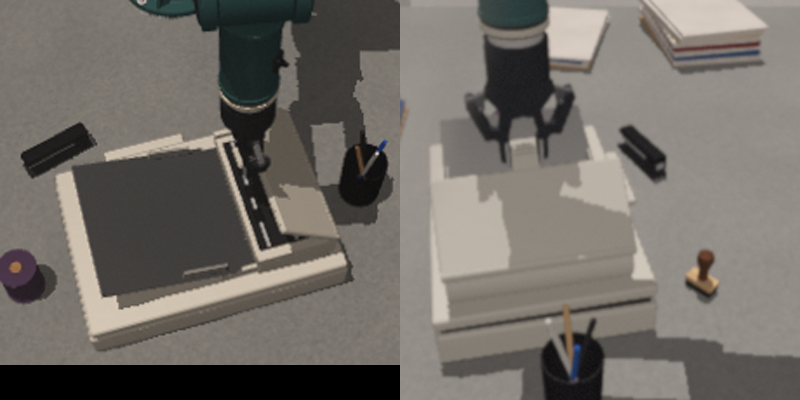

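The cover is up with the rollers exposed, the tab is in the fingers (side view ~(525,150)), the lid looks shut, and stapler, reel, pot and stamp appear unmoved. The wrist force points along the cover towards its hinge, which means a slight pull. I'll ease it by about 1 mm, and compare the lid edge numerically with its pressed-shut state.

Emit:
carry_out --increments '[[[-1,0,0.02,-0.02,0],[-1,-0.01,0.04,-0.04,0],[-1,-0.01,0.06,-0.06,0],[-1,-0.01,0.06,-0.06,0],[-1,-0.01,0.06,-0.06,0],[-1,-0.01,0.06,-0.06,0],[-1,-0.01,0.06,-0.06,0],[-1,-0.01,0.06,-0.06,0]]]'

```text
t: 12.55
tcp_pos: [0.6272, 0.0796, 0.2359]
tool_rot: [0.705, 0.068, -0.067, -0.703]
wrist_force: [0.9, -5.4, 3.7]
finger_gap: 0.0346
```

```bash
cat > chk.py <<'E'
from geo import *
o=bot.get_obs(); print(o['t'],o['tcp_pos'],o['wrist_force'],o['finger_gap'])
B={'scene':[('lip',165,200,195,240),('bodyR',290,305,185,215),('stapler',168,205,148,195),('reel',238,278,132,170),('pot',170,222,330,368)],
   'side':[('lip',148,190,262,290),('lidFL',222,245,275,302),('body',250,275,280,302),('stamp',205,240,312,342),('stapler',130,170,270,310)]}
for n in B:
    I=imaging.get_image(n)[:,:,::-1].copy(); cv2.imwrite(f'pics/{n}_n{int(o["t"]*100)}.png',I)
    J=cv2.imread(f'pics/{n}3.png')
    for k,a,b,c,d in B[n]:
        f=lambda X:cv2.resize(X,None,fx=5,fy=5,interpolation=cv2.INTER_CUBIC)
        r=cv2.matchTemplate(f(I[a-5:b+5,c-5:d+5]),f(J[a:b,c:d]),cv2.TM_CCOEFF_NORMED)
        _,m,_,l=cv2.minMaxLoc(r); print(n,k,'shift px',(l[0]-25)/5,(l[1]-25)/5,'score %.2f'%m)
E
python3 chk.py
```

```text
12.55 [0.6272 0.0796 0.2359] [ 0.935  -5.4097  3.6738] 0.03464847418975924
scene lip shift px -0.2 -0.4 score 0.99
scene bodyR shift px 0.0 0.0 score 1.00
scene stapler shift px 0.0 0.0 score 1.00
scene reel shift px 0.0 0.0 score 1.00
scene pot shift px 0.2 0.0 score 0.85
side lip shift px -0.2 -1.2 score 0.92
side lidFL shift px -5.0 0.4 score 0.64
side body shift px -5.0 5.0 score 0.69
side stamp shift px 0.0 0.0 score 1.00
side stapler shift px 0.0 0.0 score 1.00
```

Bystanders haven't moved. The lip shift (scene −0.4 px, side −1.2 px) needs checking in case the lid is slightly ajar, so I'll compare before and after up close.

```bash
ls pics; python3 - <<'E'
import cv2,numpy as np,glob
f=glob.glob('pics/side_n*.png')[0];g=glob.glob('pics/scene_n*.png')[0]
R=lambda p,a,b,c,d:cv2.resize(cv2.imread(p)[a:b,c:d],(395,290),interpolation=cv2.INTER_CUBIC)
t=[np.hstack([R(p,125,272,160,302) if 0 else R(p,135,275,160,310) ,R(q,155,215,190,250)]) for p,q in(('pics/side3.png','pics/scene3.png'),(f,g))]
cv2.imwrite('pics/p5.png',np.vstack(t))
# lip outer edge subpixel: side rows, horizontal gradient; and scene vertical gradient
for n,h in(('side3',0),(f[5:-4],0)):
    G=cv2.cvtColor(cv2.imread(f'pics/{n}.png'),cv2.COLOR_BGR2GRAY).astype(float)
    print(n,[int(x) for x in G[160,268:290]],[int(x) for x in G[175,268:290]])
for n in('scene3',g[5:-4]):
    G=cv2.cvtColor(cv2.imread(f'pics/{n}.png'),cv2.COLOR_BGR2GRAY).astype(float)
    for c in (212,222,235): print(n,c,[int(x) for x in G[170:195,c]])
E
```

```text
c1.png
c2.png
p1.png
p2.png
p3.png
p4.png
scene0.png
scene3.png
scene_n1255.png
side0.png
side3.png
side_n1255.png
wrist3.png
side3 [195, 189, 181, 188, 194, 195, 195, 194, 189, 169, 151, 145, 144, 143, 143, 142, 143, 139, 135, 116, 83, 50] [196, 195, 194, 194, 194, 190, 192, 189, 181, 189, 195, 196, 196, 196, 192, 178, 158, 148, 147, 146, 146, 146]
side_n1255 [180, 180, 180, 181, 180, 180, 180, 180, 178, 168, 147, 143, 144, 143, 144, 144, 143, 140, 135, 117, 83, 49] [179, 179, 179, 179, 179, 180, 179, 179, 179, 179, 179, 178, 174, 182, 192, 190, 168, 151, 147, 147, 148, 147]
scene3 212 [114, 117, 117, 119, 122, 122, 121, 116, 119, 120, 121, 120, 121, 123, 122, 138, 187, 186, 188, 187, 177, 133, 63, 61, 61]
scene3 222 [116, 117, 118, 114, 111, 114, 117, 116, 118, 119, 120, 119, 129, 167, 184, 186, 187, 184, 159, 176, 104, 61, 61, 63, 61]
scene3 235 [113, 115, 118, 122, 120, 118, 117, 116, 115, 133, 184, 184, 185, 187, 181, 158, 153, 127, 64, 65, 62, 55, 60, 60, 62]
scene_n1255 212 [118, 119, 121, 121, 126, 127, 124, 120, 122, 122, 123, 123, 125, 127, 140, 190, 190, 191, 193, 189, 150, 114, 63, 63, 64]
scene_n1255 222 [118, 121, 120, 117, 115, 117, 121, 119, 120, 121, 123, 126, 152, 189, 190, 191, 189, 177, 187, 176, 83, 64, 62, 64, 63]
scene_n1255 235 [117, 119, 120, 125, 122, 122, 121, 119, 130, 170, 188, 189, 190, 186, 162, 186, 150, 120, 67, 64, 57, 63, 63, 64, 64]
```

View pics/p5.png

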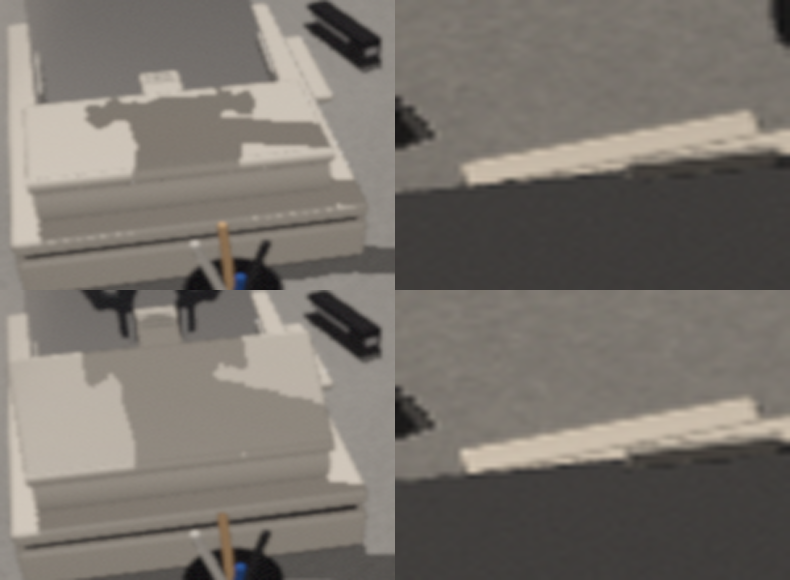

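Both views agree: the lip rose about 4 mm, so the lid was tugged ajar by about 0.013 rad during the lift. That is within the 0.02 limit, but I want it tighter. Pushing gently along the cover towards its hinge should seat the lid again.

Emit:
carry_out --increments '[[[-1,0,0.01,-0.01,0],[-1,0,0.02,-0.02,0],[-1,-0.01,0.03,-0.03,0],[-1,-0.01,0.04,-0.04,0],[-1,-0.01,0.05,-0.05,0],[-1,-0.01,0.06,-0.06,0],[-1,-0.01,0.06,-0.06,0],[-1,-0.01,0.06,-0.06,0]]]'

```text
t: 13.45
tcp_pos: [0.6269, 0.0794, 0.2354]
tool_rot: [0.706, 0.068, -0.067, -0.702]
wrist_force: [-1.1, -10.7, 7.8]
finger_gap: 0.0345
```

```bash
cat > edge.py <<'E'
from geo import *
o=bot.get_obs(); print(o['t'],o['tcp_pos'],o['wrist_force'],o['finger_gap'])
def edges(n,I):
    G=cv2.cvtColor(I,cv2.COLOR_BGR2GRAY).astype(float); out=[]
    for c in range(206,242):   # scene lip front edge, half-level crossing per column
        p=G[165:195,c]; i=np.argmax(p>155); out.append(165+i-1+(155-p[i-1])/(p[i]-p[i-1]))
    return np.array(out)
I=[imaging.get_image('scene')[:,:,::-1].copy() for _ in range(2)]
r=edges(0,cv2.imread('pics/scene3.png')); a=edges(0,cv2.imread('pics/scene_n1255.png'))
print('prev',np.median(a-r)); print('now',[float(np.median(edges(0,i)-r)) for i in I])
S=imaging.get_image('side')[:,:,::-1].copy(); J=cv2.imread('pics/side3.png')
f=lambda X:cv2.resize(X,None,fx=5,fy=5,interpolation=cv2.INTER_CUBIC)
r=cv2.matchTemplate(f(S[143:195,257:295]),f(J[148:190,262:290]),cv2.TM_CCOEFF_NORMED); print('side lip',[(x-25)/5 for x in cv2.minMaxLoc(r)[3]])
E
python3 edge.py
```

```text
13.45 [0.6269 0.0794 0.2354] [ -1.0618 -10.6631   7.8293] 0.034529912623882386
prev -0.8630124934589247
now [-0.7920105542216902, -0.789663461538467]
side lip [-0.2, -1.0]
```

Emit:
carry_out --increments '[[[-1,0,0.01,-0.02,0],[-1,0,0.02,-0.04,0],[-1,0,0.03,-0.06,0],[-1,0,0.04,-0.08,0],[-1,0,0.05,-0.1,0],[-1,-0.01,0.06,-0.1,0],[-1,-0.01,0.06,-0.1,0],[-1,-0.01,0.06,-0.1,0]]]'

```text
t: 14.4
tcp_pos: [0.6267, 0.0788, 0.2343]
tool_rot: [0.707, 0.068, -0.066, -0.701]
wrist_force: [-5.7, -18.4, 17.4]
finger_gap: 0.0347
```

```bash
python3 edge.py
```

```text
14.4 [0.6267 0.0788 0.2343] [ -5.7041 -18.3898  17.4285] 0.03474899893765099
prev -0.8630124934589247
now [-0.610944190058774, -0.6155173607904771]
side lip [-0.2, -1.0]
```

Pushing with 17 N down should have shut it, yet the reading barely changed, so part of the "shift" may be lighting bias. I'll check the lid/body gap line in the side view directly across the three states.

```bash
python3 - <<'E'
from geo import *
S=imaging.get_image('side')[:,:,::-1].copy(); cv2.imwrite('pics/side_now.png',S)
cv2.imwrite('pics/scene_now.png',imaging.get_image('scene')[:,:,::-1])
N=['side3','side_n1255','side_now']
G=[cv2.cvtColor(cv2.imread(f'pics/{n}.png'),cv2.COLOR_BGR2GRAY).astype(int) for n in N]
for c in (180,225,265,285,292):
    for n,g in zip(N,G): print(c,n,g[226:264,c].tolist())
def cen(g,c):
    p=g[228:262,c].astype(float); i=np.argmin(p); w=slice(max(i-4,0),i+5); q=np.clip(110-p[w],0,None); return (q*np.arange(w.start,w.start+len(q))).sum()/q.sum()+228,q.sum()
for c in range(175,295,12): print(c,[tuple(np.round(cen(g,c),2)) for g in G])
E
```

```text
180 side3 [126, 125, 131, 134, 135, 136, 136, 133, 132, 130, 127, 125, 122, 118, 115, 117, 121, 121, 121, 120, 122, 122, 119, 124, 135, 150, 148, 135, 126, 120, 97, 72, 87, 115, 131, 136, 135, 129]
180 side_n1255 [140, 127, 126, 133, 136, 137, 137, 135, 131, 129, 128, 125, 122, 118, 114, 117, 121, 122, 122, 121, 121, 121, 122, 124, 132, 135, 135, 129, 126, 120, 97, 70, 87, 115, 132, 137, 134, 128]
180 side_now [139, 128, 126, 132, 136, 138, 136, 134, 132, 130, 128, 126, 122, 118, 115, 118, 121, 121, 121, 122, 121, 121, 121, 124, 131, 136, 134, 129, 126, 120, 97, 72, 87, 116, 131, 137, 135, 130]
225 side3 [134, 133, 131, 130, 127, 124, 120, 117, 116, 117, 122, 121, 121, 121, 121, 122, 122, 127, 135, 135, 130, 126, 120, 103, 74, 79, 110, 128, 135, 134, 130, 127, 126, 126, 126, 125, 124, 126]
225 side_n1255 [135, 132, 131, 130, 126, 125, 120, 115, 119, 122, 122, 121, 121, 122, 121, 122, 125, 133, 136, 133, 129, 125, 119, 94, 61, 76, 108, 129, 136, 135, 129, 128, 127, 127, 126, 127, 126, 125]
225 side_now [135, 134, 132, 129, 127, 124, 120, 116, 118, 120, 122, 121, 120, 122, 122, 122, 12
[... 2429 characters left out ...]
4(250.43), np.float64(106.0)), (np.float64(250.51), np.float64(93.0))]
235 [(np.float64(248.72), np.float64(50.0)), (np.float64(248.4), np.float64(99.0)), (np.float64(248.58), np.float64(74.0))]
247 [(np.float64(246.96), np.float64(55.0)), (np.float64(246.56), np.float64(91.0)), (np.float64(246.71), np.float64(79.0))]
259 [(np.float64(256.32), np.float64(556.0)), (np.float64(256.97), np.float64(589.0)), (np.float64(256.3), np.float64(559.0))]
271 [(np.float64(243.35), np.float64(74.0)), (np.float64(242.87), np.float64(142.0)), (np.float64(243.16), np.float64(106.0))]
283 [(np.float64(241.61), np.float64(64.0)), (np.float64(241.08), np.float64(131.0)), (np.float64(241.27), np.float64(105.0))]
```

The gap line settles it. Gap widening at the front was about 1.1 px (0.011 rad) before the push and is now about 0.6 px (0.007 rad), well inside the 0.02 limit. I'll ease off most of the push and then check for steadiness.

Emit:
carry_out --increments '[[[-1,0,-0.01,0.01,0],[-1,0,-0.02,0.02,0],[-1,0,-0.03,0.04,0],[-1,0.01,-0.04,0.05,0],[-1,0.01,-0.04,0.05,0],[-1,0.01,-0.04,0.05,0],[-1,0.01,-0.04,0.05,0],[-1,0.01,-0.04,0.05,0]]]'

```text
t: 15.45
tcp_pos: [0.6266, 0.079, 0.2347]
tool_rot: [0.706, 0.068, -0.067, -0.702]
wrist_force: [-4.4, -13.6, 12.3]
finger_gap: 0.0348
```

```bash
python3 - <<'E'
from geo import *
o=bot.get_obs(); print(o['t'],o['tcp_pos'],o['wrist_force'],o['finger_gap'],abs(o['dq']).max())
S=imaging.get_image('side')[:,:,::-1].copy()
P=[cv2.imread('pics/side3.png'),cv2.imread('pics/side_n1255.png'),S]
for c in (223,247,271,283): print(c,[float(np.clip(110-cv2.cvtColor(p,cv2.COLOR_BGR2GRAY)[236:254,c].astype(float),0,None).sum()) for p in P])
print(bot.get_obs()['tcp_pos'])
C=imaging.get_image('scene')[:,:,::-1]; 
a=cv2.resize(S[60:300,145:385],(400,400),interpolation=cv2.INTER_CUBIC);b=cv2.resize(C[100:310,140:370],(400,400),interpolation=cv2.INTER_CUBIC)
cv2.imwrite('pics/p6.png',np.hstack([b,a]))
E
python3 chk.py
```

```text
15.45 [0.6266 0.079  0.2347] [ -4.4418 -13.5908  12.341 ] 0.03483583710384819 0.002959563991455168
223 [61.0, 106.0, 95.0]
247 [55.0, 91.0, 78.0]
271 [74.0, 142.0, 108.0]
283 [64.0, 131.0, 105.0]
[0.6266 0.079  0.2347]
15.55 [0.6266 0.079  0.2347] [ -2.98   -14.3796  11.8102] 0.03504964761262521
scene lip shift px -0.4 -0.2 score 0.99
scene bodyR shift px 0.0 0.0 score 1.00
scene stapler shift px 0.0 0.0 score 1.00
scene reel shift px 0.0 0.0 score 1.00
scene pot shift px 0.2 0.0 score 0.85
side lip shift px -0.2 -1.0 score 0.93
side lidFL shift px -5.0 0.6 score 0.60
side body shift px -5.0 5.0 score 0.66
side stamp shift px 0.0 0.0 score 1.00
side stapler shift px 0.0 0.0 score 1.00
```

View pics/p6.png

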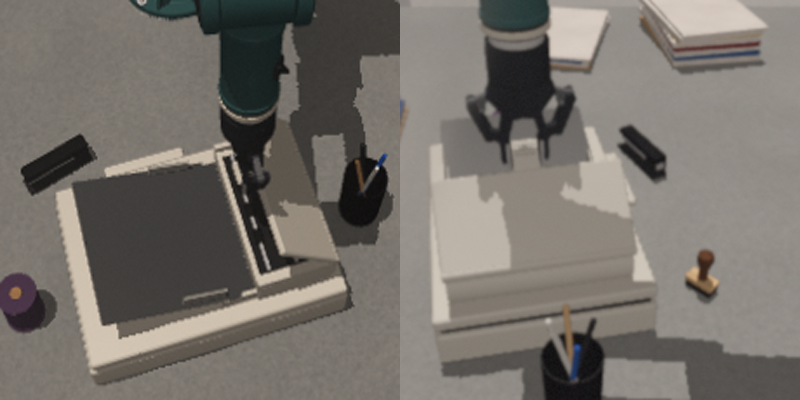

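The cover is held up and steady in the fingers, the lid is shut to about 0.007 rad, and the bystanders have not moved. Handing in.

```bash
python3 -c "
from station import workorder; print(workorder.job_done())"
```

```text
the job is handed in; nothing more can be done
None
```

I lowered the lid along its arc and pressed it on its stop, with a steady force of about 10 N. I then pinched the feeder cover's tab across its width and lifted it about 97 mm, roughly 0.7 rad. I handed in at 15.6 s with the cover held still in the fingers.

**Last checks**
- **Grip:** the fingers hold the tab at a 35 mm opening and the arm is still.
- **Bystanders:** the stapler, reel and stamp show 0 px of movement. The pot shows 0.2 px, on a weaker match (score 0.85).
- **Lid:** the lift tugged the lid slightly ajar, to about 0.011–0.013 rad. A gentle push along the cover brought it back to about 0.007 rad by the gap line, so it is inside the 0.02 limit but not exactly zero.

**Checks that disagreed or are uncertain**
- The lip matches gave different shifts in the two views: 0.2 px in the scene view and 1.0 px in the side view.
- The side-view matches on the lid corner and body failed because of the arm's shadow, so I disregarded them.
- About 12 N of downward force remained on the wrist at hand-in.

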